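Brush the lids of the spring-water sample bottles

ROBOT

A 6-joint arm with a two-finger parallel gripper is mounted at the origin on the work surface. World frame = base frame: x ahead of the robot, y to its left, z up, the work surface at z = 0. Lengths are in m, angles in rad, forces in N, time in s.
With the tool pointing down it reaches from about 0.275 to 0.975 m from the base axis. Payload 8.4 kg.
Tool frame: the origin (TCP) lies on the mounting face of the last link; the fingertips stand 190 mm ahead of it and the grasp point (between the pads) lies robot.grip_point_offset ahead of it (robot.grip_point_offset is the distance from the TCP to the grasp point, in m); z points along the fingers, y is the line along which they close (so a half turn about z gives the same grasp; the last joint's range is limited). The gripper opens to 92 mm and grips with 3 to 60 N. Pads are 20 mm wide; open, the fingers measure 128 mm over their backs; the gripper's body (75 mm by 189 mm) begins 69 mm behind the grasp point.
Start: joints at [1.314, 0.353, 1.633, -0, 1.155, -0.002], TCP at [0.158, 0.605, 0.405] pointing down, gripper open.
Joint ranges: [-2.63, 2.63], [-0.92, 2.1], [0.06, 2.66], [-1.3, 4.44], [0, 2.69], [-3.02, 3.02]. Speed limits (rad/s): [2.22, 2.22, 2.79, 3.14, 3.14, 3.14].

INTERFACE

Orientations are given as a rotation vector (axis times angle).
In Python, from workcell import robot, capture, ticket gives the robot as it stands. The module is installed in compiled form; this text tells all that it offers.
- The arm moves only by the shell command python3 -m crank 'ROWS' [FORCE]. ROWS is JSON, one flat list of numbers, 7 for each row, row after row: the turn, a rotation vector about the world's x, y, z in degrees, then the shift along the world's x, y, z in mm, then the opening, from 0 (shut) to 1 (fully open). A call has 1 to 12 rows; each row is the pose to reach, as a shift and turn from the pose commanded when the call began; what a row does not reach only later rows make up. A row lasts 1/8 s, in which the tool goes at most 62.5 mm and 10.7 degrees, less where a joint would pass 70% of its speed; a pose out of reach is approached as far as the arm can. A call with a gripper value outside its range is refused whole. The fingers move at their own pace and stop on an object; FORCE is the grip in N (left out, the last holds). Time passes only in rows, so rows that repeat a pose let the fingers close. It gives the time, the measured TCP pose, the force, the opening and the grip force at its end, in the units of the state.
- robot.read_state(): the state, without advancing time (a new reading comes with each control period).
- capture(name): name is "side" or "top"; returns a dict with "img" (400x640x3 uint8, red, green, blue), "intrinsics" (3x3 intrinsics, pixels), "world_from_camera" (4x4, takes a point from camera to world coordinates). Camera axes: x right, y down, z forward; pixel columns grow to the right and rows downward; lengths in m; the calibration is good to about 2 mm. A picture is of the moment at which its call begins. There is no depth.
- ticket.close_job(): hands the job in; it is judged then, once.
The state is a dict: "time": time; "joints": joint angles; "qvel": joint speeds; "joint_torque": joint torques, N m; "tool_pos": TCP position; "eef_rot": TCP orientation; "wrist_force": force on the tool from outside, world axes, zero at the start; "torque": the same for the moment, N m; "grip_width": finger opening in m; "finger_force": force on a finger pad.
Only numpy, scipy, OpenCV 4.12 (cv2) and the standard library are available. Lean on these libraries where they do the work, as an engineer would, in place of code of your own. Each camera call takes 0.05 s, during which the arm holds its last target. There are 200 camera calls.

TASK

Stand every red-lidded sample bottle in a nest of the white sled, push the sled fully home under the brush head, then flip the red lock-off lever fully forward (towards the brush head) and squeeze the paddle fully against the tool's body for about two seconds to brush the lids. Let the paddle go, flip the lock-off lever fully back, draw the sled right out again, and then stand all the brushed bottles upright in the blue tray. Leave the amber bottle and the clear cup standing where they are.

Things in the scene. Friction and masses are not known exactly. Their poses are not given: they have to be found in the camera images.
- station: Brushing station fixed to the concrete ledge. Its frame: z up, x across, y along the lane and tool (brush head towards -y, battery towards +y). Origin on the ledge under the lane's centre line. The lane is 90 mm wide, its top 8 mm high, and carries the white sled.
- brush_head (a point): Centre of the black oblong brush head that hangs over the lane: station y -0.035 to 0.155, 62 mm wide, solid from 122 to 165 mm high, soft blue bristles below it down to 109 mm; the loaded sled passes under it. Fixed.
- tool_body (a point): Centre of the tool's green body, 150 mm high: 38 mm wide (station x -0.019 to 0.019), 44 mm high (z 0.128 to 0.172), y 0.16 to 0.345, fixed on dark posts at y 0.18 to 0.21 and under the black battery (y 0.342 to 0.402, 60 mm wide, top 180 mm high). The paddle lies along its -x side. Axes as the station.
- paddle (a joint): Black paddle switch, 135 x 12 x 32 mm (z 0.134 to 0.166), on the green body's -x side, upright hinge at its front end, station (-0.026, 0.19). 0 = sprung out, 0.115 rad = squeezed flat against the body; springs back when let go. At the press point 3.5 N starts it, 8.5 N takes it fully in. While the lock-off lever is back it is blocked after about 0.015 rad.
- paddle_press (a point): Where to squeeze the paddle: middle of the grey rubber pad on its outer (-x) face, 70 mm behind its hinge, 150 mm high (moves with the paddle). Pinch from above between here and the green body's opposite face (station x = 0.019): 59 mm across when out, 51 mm when squeezed in.
- lockoff (a joint): Red lock-off lever on the top edge of the paddle near its rear end, 120 mm behind the paddle's hinge; 13 mm wide, 6 mm thick, its tip 32 mm from a cross pivot that is at height 166 mm. 0 = back, leaning 0.5 rad towards the battery (locked); 1.0 rad = flipped forward, leaning 0.5 rad towards the brush head (unlocked). About 2 N at the tip moves it; it stays where it is left.
- lockoff_tip (a point): Tip of the red lock-off lever (moves with it); about 194 mm high at either end of its travel, where it stands 15 mm behind or ahead of its pivot.
- sled (a joint): White sled on the lane, sliding along the station's +y. 0 = drawn right out; 0.22 m = fully home under the brush head, against its stop. Friction about 2 N; it stays where it is left.
- sled_handle (a point): Middle of the top of the sled's yellow upright handle, a 20 x 20 mm square post (sides along the station's x and y), its top 124 mm above the ledge, rising from 14 mm; it stands 150 mm before the middle nest (at the -y end), its centre 55 mm clear of the brush head when home.
- nest0 (a point): Centre of the floor of the sled's nest 1 of 3 (14 mm above the ledge; moves with the sled). The nests lie in a row along the station's y, 66 mm apart, nest1 in the middle; each is 58 mm (x) by 62 mm (y) inside, walls 38 mm above the floor. Axes as the station.
- nest1 (a point): Centre of the floor of the sled's nest 2 of 3 (14 mm above the ledge; moves with the sled). The nests lie in a row along the station's y, 66 mm apart, nest1 in the middle; each is 58 mm (x) by 62 mm (y) inside, walls 38 mm above the floor. Axes as the station.
- nest2 (a point): Centre of the floor of the sled's nest 3 of 3 (14 mm above the ledge; moves with the sled). The nests lie in a row along the station's y, 66 mm apart, nest1 in the middle; each is 58 mm (x) by 62 mm (y) inside, walls 38 mm above the floor. Axes as the station.
- tray: Blue transport tray, fixed: 100 (x) by 235 (y) mm outside, walls 5 mm thick and 40 mm high, floor about 5 mm thick, no dividers. Origin under its centre, at ledge height; y along its length. Holds three bottles in a row, for example 70 mm apart.
- bottle0: Sample bottle: white plastic, 50 mm round straight body up to 70 mm, then a shoulder and a red screw lid 42 mm round, 92 mm tall in all, bottom-heavy, about 0.11 to 0.23 kg. Origin at the centre of its underside, z up. Closed; may be absent (then None): 2 or 3 are there, standing on the robot's side of the lane (station -x).
- bottle1: Sample bottle: white plastic, 50 mm round straight body up to 70 mm, then a shoulder and a red screw lid 42 mm round, 92 mm tall in all, bottom-heavy, about 0.11 to 0.23 kg. Origin at the centre of its underside, z up. Closed; may be absent (then None): 2 or 3 are there, standing on the robot's side of the lane (station -x).
- bottle2: Sample bottle: white plastic, 50 mm round straight body up to 70 mm, then a shoulder and a red screw lid 42 mm round, 92 mm tall in all, bottom-heavy, about 0.11 to 0.23 kg. Origin at the centre of its underside, z up. Closed; may be absent (then None): 2 or 3 are there, standing on the robot's side of the lane (station -x).
- amber: Bystander: small amber glass bottle with a white cap, 46 mm round, 96 mm tall, standing in the row of sample bottles; it is not to be moved. Origin at the centre of its underside.
- beaker: Bystander: empty clear cup, 70 mm wide, 80 mm tall, beyond the lane; it is not to be moved. Origin at the centre of its underside.
Not all that is in view belongs to the job. What is shaped like the bottle0 but purple or yellow is not meant.

How it is judged:
On the way, in this order (a step that is already met when the one before it is completed fails the run):
1. every sample bottle stands upright in a nest of the sled, lever still back (x of bottle0 in the frame of nest1 between -0.012 and 0.012 m and y of bottle0 in the frame of nest1 between -0.085 and 0.085 m and z of bottle0 in the frame of nest1 between -0.006 and 0.009 m and angle between each of bottle0, bottle1, bottle2's own z axis and vertical below 0.15 rad and x of bottle1 in the frame of nest1 between -0.012 and 0.012 m and y of bottle1 in the frame of nest1 between -0.085 and 0.085 m and z of bottle1 in the frame of nest1 between -0.006 and 0.009 m and x of bottle2 in the frame of nest1 between -0.012 and 0.012 m and y of bottle2 in the frame of nest1 between -0.085 and 0.085 m and z of bottle2 in the frame of nest1 between -0.006 and 0.009 m and value of joint lockoff below 0.25 rad and value of joint sled below 0.12 m), for 0.2 s.
2. the sled is fully home under the brush, bottles in it (x of bottle0 in the frame of nest1 between -0.012 and 0.012 m and y of bottle0 in the frame of nest1 between -0.085 and 0.085 m and z of bottle0 in the frame of nest1 between -0.006 and 0.009 m and angle between each of bottle0, bottle1, bottle2's own z axis and vertical below 0.15 rad and x of bottle1 in the frame of nest1 between -0.012 and 0.012 m and y of bottle1 in the frame of nest1 between -0.085 and 0.085 m and z of bottle1 in the frame of nest1 between -0.006 and 0.009 m and x of bottle2 in the frame of nest1 between -0.012 and 0.012 m and y of bottle2 in the frame of nest1 between -0.085 and 0.085 m and z of bottle2 in the frame of nest1 between -0.006 and 0.009 m and value of joint sled above 0.208 m and value of joint lockoff below 0.25 rad), for 0.2 s.
3. the lock-off lever is flipped forward with the sled home (x of bottle0 in the frame of nest1 between -0.012 and 0.012 m and y of bottle0 in the frame of nest1 between -0.085 and 0.085 m and z of bottle0 in the frame of nest1 between -0.006 and 0.009 m and angle between each of bottle0, bottle1, bottle2's own z axis and vertical below 0.15 rad and x of bottle1 in the frame of nest1 between -0.012 and 0.012 m and y of bottle1 in the frame of nest1 between -0.085 and 0.085 m and z of bottle1 in the frame of nest1 between -0.006 and 0.009 m and x of bottle2 in the frame of nest1 between -0.012 and 0.012 m and y of bottle2 in the frame of nest1 between -0.085 and 0.085 m and z of bottle2 in the frame of nest1 between -0.006 and 0.009 m and value of joint sled above 0.208 m and value of joint lockoff above 0.75 rad), for 0.1 s.
4. the paddle is squeezed fully in for 1.5 s, sled home (all of step 3 and value of joint paddle above 0.095 rad), for 1.5 s.
5. the paddle is released and the lever flipped back (value of joint sled above 0.208 m and value of joint lockoff below 0.25 rad and value of joint paddle below 0.03 rad), for 0.1 s.
6. the sled is drawn right out, bottles still in it (x of bottle0 in the frame of nest1 between -0.012 and 0.012 m and y of bottle0 in the frame of nest1 between -0.085 and 0.085 m and z of bottle0 in the frame of nest1 between -0.006 and 0.009 m and angle between each of bottle0, bottle1, bottle2's own z axis and vertical below 0.15 rad and x of bottle1 in the frame of nest1 between -0.012 and 0.012 m and y of bottle1 in the frame of nest1 between -0.085 and 0.085 m and z of bottle1 in the frame of nest1 between -0.006 and 0.009 m and x of bottle2 in the frame of nest1 between -0.012 and 0.012 m and y of bottle2 in the frame of nest1 between -0.085 and 0.085 m and z of bottle2 in the frame of nest1 between -0.006 and 0.009 m and value of joint sled below 0.025 m and value of joint lockoff below 0.25 rad), for 0.1 s.
At the end, for the whole second after the job is handed in: Every sample bottle present stands upright (within 0.15 rad), at rest and released on the blue tray's floor; the lock-off lever is back (below 0.25 rad), the paddle out (below 0.03 rad), and the sled out (below 30 mm) (x of bottle0 in the frame of tray between -0.032 and 0.032 m and y of bottle0 in the frame of tray between -0.098 and 0.098 m and z of bottle0 in the frame of tray between -0.006 and 0.013 m and angle between each of bottle0, bottle1, bottle2's own z axis and vertical below 0.15 rad and linear speed of each of bottle0, bottle1, bottle2 below 0.03 m/s and x of bottle1 in the frame of tray between -0.032 and 0.032 m and y of bottle1 in the frame of tray between -0.098 and 0.098 m and z of bottle1 in the frame of tray between -0.006 and 0.013 m and x of bottle2 in the frame of tray between -0.032 and 0.032 m and y of bottle2 in the frame of tray between -0.098 and 0.098 m and z of bottle2 in the frame of tray between -0.006 and 0.013 m and value of joint lockoff below 0.25 rad and value of joint paddle below 0.03 rad and value of joint sled below 0.03 m); the robot touches nothing.
It fails at once if the amber bottle or the clear cup is moved more than 35 mm or tipped (distance of any of amber, beaker from where it was at the start of the episode above 0.035 m or angle between any of amber, beaker's own z axis and vertical above 0.5 rad).
Of bottle0, bottle1, bottle2 only 2 to 3 are there at a start; the rules pass over those that are not, and their reading is None.
At some moment in a run one of bottle0, bottle1, bottle2 may be knocked a few centimetres aside while the robot is not near it.
It also fails if it takes over 210 s, if anything falls off the work surface, if the arm or the gripper's body presses on something with over 40 N, if the wrist force passes 120 N, or if a joint passes its speed limit or range.

## Working session

There is one attempt and no reset: what is moved stays moved. The work goes in short steps, Python scripts to look and compute and a shell command to move; the robot and the scene stay as the last step left them, time stands still between calls to the robot, and variables do not carry over. Pictures are saved under pics/ and viewed, at most 14 in all, crops included, and the job is handed in when it is done.

```bash
mkdir -p pics; python3 - <<'E'
from workcell import robot,capture
import cv2
for n in("side","top"):
    c=capture(n);cv2.imwrite(f"pics/{n}0.png",c["img"][:,:,::-1]);print(n,c["intrinsics"].tolist(),c["world_from_camera"].round(4).tolist())
print(robot.read_state(),robot.grip_point_offset)
E
```

```text
side [[481.0515150152416, 0.0, 319.18468290607154], [0.0, 481.0515150152416, 195.866866038793], [0.0, 0.0, 1.0]] [[0.9956, -0.0717, 0.0599, 0.4596], [-0.0933, -0.7323, 0.6746, -0.7012], [-0.0045, -0.6772, -0.7358, 0.9389], [0.0, 0.0, 0.0, 1.0]]
top [[463.14666303872895, 0.0, 318.6049835570161], [0.0, 463.14666303872895, 203.1341740554167], [0.0, 0.0, 1.0]] [[-0.0196, -0.9973, 0.071, 0.4598], [-0.9996, 0.0181, -0.0221, 0.0267], [0.0208, -0.0714, -0.9972, 1.4321], [0.0, 0.0, 0.0, 1.0]]
{'time': 0.1, 'joints': array([ 1.31360401e+00,  3.53574909e-01,  1.63405491e+00, -2.24338045e-05,
        1.15523863e+00, -2.37777404e-03]), 'qvel': array([-0.00106085, -0.00191808, -0.00148812, -0.00166892, -0.00051147,
       -0.0004587 ]), 'joint_torque': array([ 2.51772535e-04, -5.94900405e+01, -3.34926188e+01,  6.97642844e-02,
        1.82784512e-02, -2.42548339e-05]), 'tool_pos': array([0.15747611, 0.60461221, 0.40404319]), 'eef_rot': array([-3.99147139e-01, -3.11598659e+00,  1.99123227e-03]), 'wrist_force': array([-1.13982588, -0.10235109,  0.04914292]), 'torque': array([-0.00955585,  0.00668504,  0.04617311]), 'finger_force': 0.0, 'grip_width': 0.0922434154418115} 0.1714
```

View pics/side0.png

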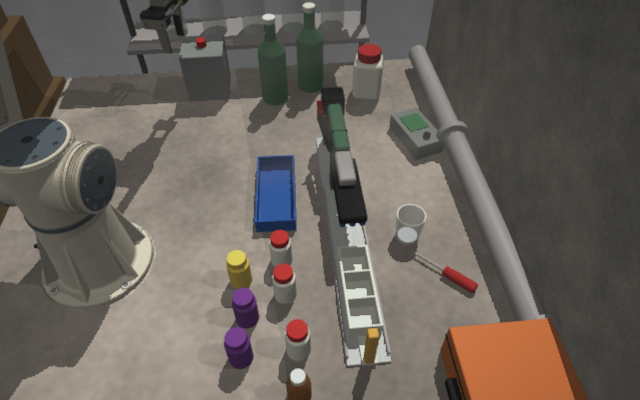

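View pics/top0.png

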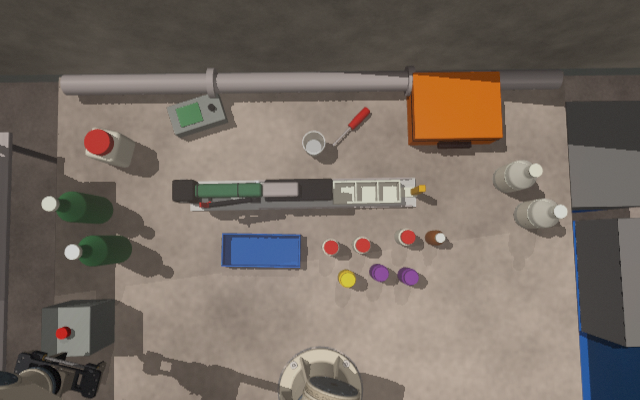

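```bash
cat > h.py <<'E'
from workcell import robot,capture
import cv2,numpy as np
def ray(c,p):
    K,T=np.array(c["intrinsics"]),np.array(c["world_from_camera"])
    d=T[:3,:3]@np.linalg.inv(K)@[p[0],p[1],1];return T[:3,3],d
def at(c,p,z):
    o,d=ray(c,p);return (o+d*(z-o[2])/d[2])
def tri(a,pa,b,pb):
    (o,d),(q,e)=ray(a,pa),ray(b,pb);s=np.linalg.lstsq(np.c_[d,-e],q-o,rcond=None)[0]
    return (o+d*s[0]+q+e*s[1])/2
def blobs(c,lo,hi,roi=None,amin=15):
    h=cv2.cvtColor(c["img"],cv2.COLOR_RGB2HSV);m=cv2.inRange(h,lo,hi)
    if lo[0]==0: m|=cv2.inRange(h,(172,lo[1],lo[2]),(180,255,255))
    if roi: k=np.zeros_like(m);x0,y0,x1,y1=roi;k[y0:y1,x0:x1]=1;m*=k
    n,l,s,ce=cv2.connectedComponentsWithStats(m)
    return [(ce[i].round(1),s[i],cv2.minAreaRect(np.argwhere(l==i)[:,::-1].astype(np.float32))) for i in range(1,n) if s[i][4]>=amin]
RED=((0,150,90),(7,255,255))
E
python3 - <<'E'
from h import *
t=capture("top");s=capture("side")
roi=dict(top=(170,160,460,300),side=(215,80,420,400))
for n,c in(("top",t),("side",s)):
    for nm,lo,hi,z in(("red",*RED,.092),("yel",(12,150,90),(30,255,255),.124),("blue",(105,150,60),(122,255,255),.04),("green",(60,60,30),(90,255,255),.172),("purple",(135,80,40),(155,255,255),.092),("amber",(6,120,40),(13,255,160),.05)):
        for ce,st,r in blobs(c,lo,hi,roi[n],8): print(n,nm,ce,st[2:],[np.round(v,1).tolist() for v in r],at(c,ce,z).round(3))
a=cv2.resize(t["img"][150:300,165:465],(800,400),interpolation=cv2.INTER_CUBIC)
cv2.imwrite("pics/topc.png",a[:,:,::-1])
E
```

```text
top red [200.1 204. ] [3 5 8] [[200.2, 204.0], [3.8, 1.6], 71.6] [0.559 0.339 0.092]
top red [407.7 236.8] [ 14  14 151] [[407.5, 236.5], [13.0, 13.0], 90.0] [ 0.453 -0.259  0.092]
top red [362.6 244.9] [ 14  13 144] [[362.5, 245.0], [12.0, 13.0], 90.0] [ 0.432 -0.128  0.092]
top red [330.8 247. ] [ 14  13 143] [[330.5, 247.0], [12.0, 13.0], 90.0] [ 0.428 -0.036  0.092]
top yel [418.7 189.1] [14  9 90] [[418.2, 188.9], [7.1, 14.1], 74.1] [ 0.588 -0.289  0.124]
top yel [432.7 235.3] [ 8  8 24] [[432.6, 234.8], [4.4, 8.6], 36.9] [ 0.456 -0.324  0.124]
top yel [346.6 278.1] [ 17  17 233] [[347.0, 278.0], [16.0, 16.0], 90.0] [ 0.341 -0.077  0.124]
top blue [241.5 234. ] [10  1 10] [[241.5, 234.0], [9.0, 0.0], 180.0] [0.471 0.228 0.04 ]
top blue [257.5 234. ] [18  1 18] [[257.5, 234.0], [17.0, 0.0], 180.0] [0.47 0.18 0.04]
top blue [277. 235.] [11  1 11] [[277.0, 235.0], [10.0, 0.0], 180.0] [0.466 0.122 0.04 ]
top blue [264.4 250.9] [  69   29 1689] [[265.0, 252.0], [28.0, 68.0], 90.0] [0.419 0.16  0.04 ]
top blue [278. 266.] [9 1 9] [[278.0, 266.0], [8.0, 0.0], 180.0] [0.373 0.12  0.04 ]
[... 1482 characters left out ...]
 11.1], 18.4] [0.424 0.366 0.172]
side green [284.2  95. ] [ 5 11 24] [[284.0, 95.0], [10.0, 4.0], 90.0] [0.463 0.378 0.172]
side green [276.2  94.2] [4 6 8] [[276.5, 94.5], [5.0, 3.0], 90.0] [0.442 0.384 0.172]
side green [336.  115.2] [ 17  26 239] [[335.9, 116.2], [26.3, 12.0], 78.7] [0.591 0.277 0.172]
side green [411.7 121.2] [ 19  18 234] [[411.3, 122.2], [15.9, 18.1], 74.1] [0.778 0.234 0.172]
side green [340.3 139. ] [ 14  17 202] [[340.5, 139.0], [16.0, 13.0], 90.0] [0.591 0.184 0.172]
side purple [241.1 328.5] [  34   81 1718] [[241.0, 327.9], [29.7, 80.6], 7.7] [ 0.348 -0.253  0.092]
side amber [299.1 390.5] [ 24  25 354] [[298.5, 387.0], [24.0, 23.0], 90.0] [ 0.45  -0.365  0.05 ]
```

View pics/topc.png

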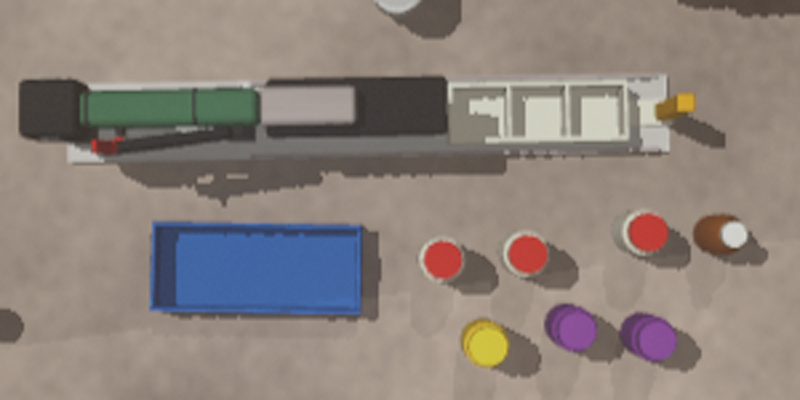

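```bash
python3 - <<'E'
from h import *
t=capture("top");s=capture("side")
def f(u,v,z,n): print(n,at(t,(165+u/2.667-.3,150+v/2.667-.3),z).round(4))
f(694,103,.124,"handle -y end");f(685,102,.124,"handle c")
f(447,79,.165,"brush +x");f(447,132,.165,"brush -x")
f(20,81,.18,"batt");f(20,136,.18,"batt");f(85,78,.18,"batt front")
f(508,85,.052,"wall01");f(566,85,.052,"wall12");f(627,85,.052,"outer+x");f(627,140,.052,"outer-x")
f(92,146,.194,"lever");f(118,143,.194,"lever2")
f(258,90,.172,"green front");f(258,125,.172,"green front -x");f(86,125,.172,"green rear -x");f(86,91,.172,"green rear +x")
f(668,152,.008,"lane");f(67,162,.008,"lane");f(668,75,.008,"lane +x")
f(153,223,.04,"tray");f(361,227,.04,"tray");f(360,315,.04,"tray");f(153,312,.04,"tray")
f(733,234,.096,"amber");
for v in (186,189):
  pass
for p in((374,329),(367,330),(370,333)): print("side handle",at(s,p,.124).round(3))
a=np.vstack([cv2.resize(s["img"][320:370,340:400],(600,300)),cv2.resize(s["img"][80:200,300:420],(600,300))[:0]])
b=cv2.resize(s["img"][85:205,305:385],(400,600));o=np.zeros((600,800,3),np.uint8);o[:,:400]=b
o[:400,400:]=cv2.resize(s["img"][320:370,345:395],(400,400));cv2.imwrite("pics/sc.png",o[:,:,::-1])
E
```

```text
handle -y end [ 0.5898 -0.3065  0.124 ]
handle c [ 0.5911 -0.2968  0.124 ]
brush +x [ 0.6152 -0.0405  0.165 ]
brush -x [ 0.5602 -0.0393  0.165 ]
batt [0.6186 0.3934 0.18  ]
batt [0.5627 0.3932 0.18  ]
batt front [0.6206 0.3279 0.18  ]
wall01 [ 0.621  -0.1151  0.052 ]
wall12 [ 0.6199 -0.1806  0.052 ]
outer+x [ 0.6187 -0.2496  0.052 ]
outer-x [ 0.5565 -0.2476  0.052 ]
lever [0.5503 0.3176 0.194 ]
lever2 [0.5528 0.2917 0.194 ]
green front [0.6063 0.1537 0.172 ]
green front -x [0.5703 0.1541 0.172 ]
green rear -x [0.5734 0.3288 0.172 ]
green rear +x [0.6083 0.3288 0.172 ]
lane [ 0.5448 -0.3036  0.008 ]
lane [0.546  0.3899 0.008 ]
lane +x [ 0.6347 -0.3067  0.008 ]
tray [0.4738 0.2859 0.04  ]
tray [0.4648 0.0532 0.04  ]
tray [0.3667 0.056  0.04  ]
tray [0.3748 0.2864 0.04  ]
amber [ 0.4492 -0.351   0.096 ]
side handle [ 0.595 -0.294  0.124]
side handle [ 0.582 -0.295  0.124]
side handle [ 0.586 -0.301  0.124]
```

View pics/sc.png

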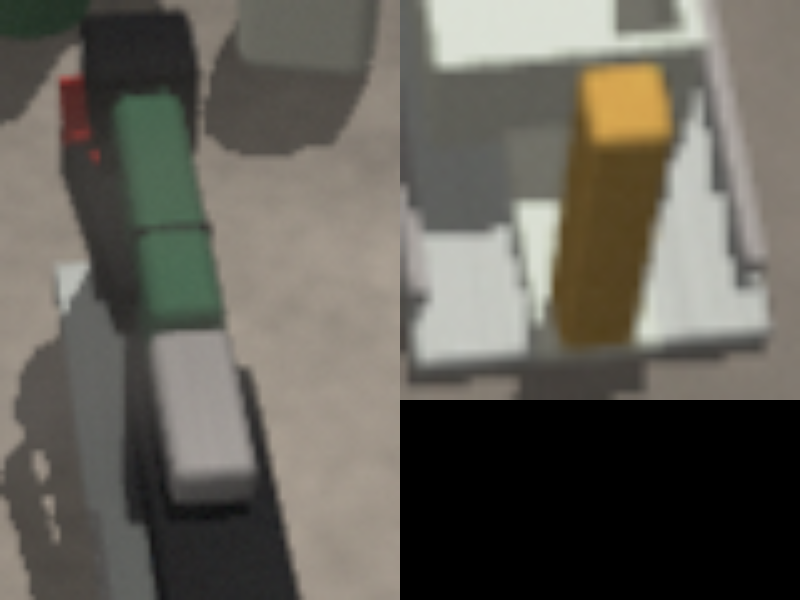

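```bash
python3 -m crank '[0,0,-75.4,260,-540,0,1, 0,0,-75.4,260,-540,0,1, 0,0,-75.4,260,-540,0,1, 0,0,-75.4,260,-540,0,1, 0,0,-75.4,260,-540,0,1, 0,0,-75.4,260,-540,0,1, 0,0,-75.4,260,-540,0,1, 0,0,-75.4,260,-540,0,1, 0,0,-75.4,260,-540,0,1, 0,0,-75.4,260,-540,0,1, 0,0,-75.4,260,-540,0,1, 0,0,-75.4,260,-540,0,1]' 30; python3 -c "
from workcell import robot;print(robot.read_state()['joints'])"
```

```text
time: 1.8
tool_pos: [0.4172, 0.0651, 0.4046]
eef_rot: [-2.222, -2.22, 0.0]
wrist_force: [0.3, 0.1, 0.0]
grip_width: 0.0919
finger_force: 0.0
[1.51003497e-01 2.87888126e-02 2.04113193e+00 4.30312403e-04
 1.07202908e+00 1.51502531e-01]
```

```bash
python3 -m crank '[0,0,0,175,-363,-30,1, 0,0,0,175,-363,-30,1, 0,0,0,175,-363,-30,1, 0,0,0,175,-363,-30,1, 0,0,0,175,-363,-30,1, 0,0,0,175,-363,-30,1, 0,0,0,175,-363,-30,1, 0,0,0,175,-363,-80,1, 0,0,0,175,-363,-128,1, 0,0,0,175,-363,-128,0.1,0,0,0,175,-363,-128,0.1,0,0,0,175,-363,-128,0.1]' 30;  python3 -m crank '[0,0,0,0,0,0,0.1,0,0,0,0,0,0,0.1,0,0,0,0,-8,0,0.1,0,0,0,0,-16,0,0.1,0,0,0,0,-24,0,0.1,0,0,0,0,-24,0,0.1]'
```

```text
time: 3.3
tool_pos: [0.5936, -0.298, 0.2793]
eef_rot: [2.218, 2.22, 0.002]
wrist_force: [0.4, -0.5, -0.3]
grip_width: 0.0637
finger_force: 0.0
time: 4.05
tool_pos: [0.5922, -0.3232, 0.2767]
eef_rot: [-2.222, -2.221, 0.001]
wrist_force: [-3.3, -1.7, 3.1]
grip_width: 0.0192
finger_force: 30.0
```

```bash
python3 -m crank '[0,0,0,0,-5,0,0.1,0,0,0,0,-5,0,0.1,0,0,0,0,-5,0,0.1]'; python3 - <<'E'
from h import *
s=capture("side");t=capture("top")
for c in(s,t):
    print([(b[0].tolist(),at(c,b[0],.092).round(3).tolist()) for b in blobs(c,*RED,(215,200,460,400),80)])
cv2.imwrite("pics/s2.png",np.vstack([cv2.resize(s["img"][180:400,200:440],(600,550))])[:,:,::-1])
E
```

```text
time: 4.42
tool_pos: [0.5922, -0.3274, 0.2767]
eef_rot: [-2.221, -2.222, 0.001]
wrist_force: [-5.4, -2.0, 3.6]
grip_width: 0.0189
finger_force: 30.0
[([279.0, 236.9], [0.428, -0.039, 0.092]), ([282.5, 272.0], [0.432, -0.132, 0.092]), ([452.0, 273.9], [0.783, -0.171, 0.092]), ([296.4, 329.0], [0.453, -0.264, 0.092])]
[([407.7, 236.7], [0.453, -0.259, 0.092]), ([362.6, 244.9], [0.432, -0.128, 0.092]), ([330.8, 247.0], [0.428, -0.036, 0.092])]
```

View pics/s2.png

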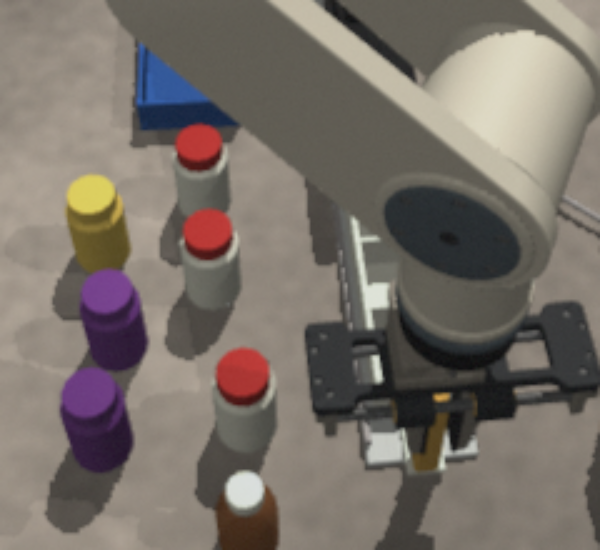

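```bash
python3 -m crank '[0,0,0,0,-6,0,0.1,0,0,0,0,-6,0,0.1,0,0,0,0,-12,0,0.1,0,0,0,0,-12,0,0.1]'; python3 -m crank '[0,0,0,0,0,0,1,0,0,0,0,0,0,1,0,0,0,0,0,0,1,0,0,0,0,0,60,1,0,0,0,-60,0,110,1,0,0,0,-120,50,120,1,0,0,0,-120,50,120,1,0,0,0,-120,50,120,1]'
python3 - <<'E'
from h import *
t=capture("top");s=capture("side")
for c in(t,s): print([(b[0].tolist(),at(c,b[0],.124).round(3).tolist()) for b in blobs(c,(12,150,90),(30,255,255),(355,150,470,400),15)])
a=cv2.resize(t["img"][150:300,165:465],(800,400),interpolation=cv2.INTER_CUBIC)
cv2.imwrite("pics/t3.png",a[:,:,::-1])
E
```

```text
time: 5.03
tool_pos: [0.5924, -0.3364, 0.2765]
eef_rot: [-2.218, -2.216, -0.005]
wrist_force: [-3.8, 16.2, 9.4]
grip_width: 0.0195
finger_force: 30.0
time: 6.02
tool_pos: [0.4716, -0.2888, 0.3977]
eef_rot: [2.221, 2.22, 0.001]
wrist_force: [-0.0, -0.0, 0.1]
grip_width: 0.0918
finger_force: 0.0
[([423.8, 189.0], [0.588, -0.303, 0.124])]
[([371.9, 347.7], [0.585, -0.33, 0.124])]
```

View pics/t3.png

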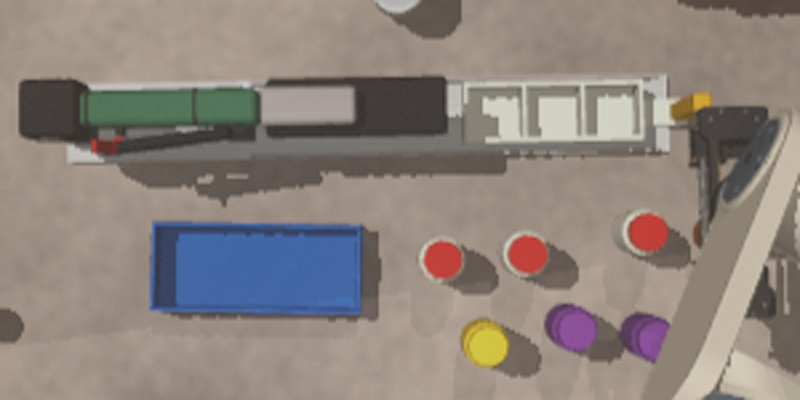

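```bash
python3 -m crank '[0,0,0,-19,27,-30,0.76,0,0,0,-19,27,-80,0.76,0,0,0,-19,27,-130,0.76,0,0,0,-19,27,-164,0.76,0,0,0,-19,27,-164,0.76,0,0,0,-19,27,-164,0.3,0,0,0,-19,27,-164,0.3,0,0,0,-19,27,-164,0.3,0,0,0,-19,27,-124,0.3,0,0,0,-19,27,-74,0.3]' 20
```

```text
time: 7.38
tool_pos: [0.4531, -0.2619, 0.3235]
eef_rot: [-2.22, -2.22, 0.001]
wrist_force: [0.9, -0.2, -1.6]
grip_width: 0.05
finger_force: 20.0
```

```bash
python3 -m crank '[0,0,0,60,15,0,0.3,0,0,0,110,30,0,0.3,0,0,0,136,30,0,0.3,0,0,0,136,30,0,0.3,0,0,0,136,30,-40,0.3,0,0,0,136,30,-65,0.3,0,0,0,136,30,-75,0.3,0,0,0,136,30,-75,0.3,0,0,0,136,30,-75,0.76,0,0,0,136,30,-75,0.76,0,0,0,136,30,-25,0.76,0,0,0,136,30,20,0.76]'
python3 -m crank '[0,0,0,-60,40,0,0.76,0,0,0,-110,80,0,0.76,0,0,0,-140,100,0,0.76,0,0,0,-157,101,0,0.76,0,0,0,-157,101,0,0.76]'
python3 - <<'E'
from h import *
for n in("top","side"):
    c=capture(n)
    print(n,[(b[0].tolist(),at(c,b[0],.092).round(3).tolist(),at(c,b[0],.106).round(3).tolist()) for b in blobs(c,*RED,(215,190,430,400) if n=="side" else (215,160,460,300),60)])
E
```

```text
time: 8.88
tool_pos: [0.5893, -0.2321, 0.344]
eef_rot: [-2.221, -2.221, 0.0]
wrist_force: [1.3, 0.8, 0.2]
grip_width: 0.07
finger_force: 0.0
time: 9.5
tool_pos: [0.4323, -0.1314, 0.3433]
eef_rot: [2.22, 2.221, 0.001]
wrist_force: [0.5, -0.4, -0.3]
grip_width: 0.0699
finger_force: 0.0
top [([396.6, 190.3], [0.589, -0.231, 0.092], [0.587, -0.229, 0.106]), ([330.8, 247.0], [0.428, -0.036, 0.092], [0.428, -0.035, 0.106])]
side [([279.1, 238.5], [0.428, -0.044, 0.092], [0.429, -0.055, 0.106]), ([282.4, 272.0], [0.432, -0.132, 0.092], [0.432, -0.142, 0.106]), ([364.3, 305.2], [0.59, -0.226, 0.092], [0.588, -0.234, 0.106])]
```

```bash
python3 -m crank '[0,0,0,0,0,-60,0.76,0,0,0,0,0,-110,0.76,0,0,0,0,0,-110,0.76,0,0,0,0,0,-110,0.3,0,0,0,0,0,-110,0.3,0,0,0,0,0,-110,0.3,0,0,0,0,0,-60,0.3,0,0,0,0,0,-20,0.3,0,0,0,0,0,-20,0.3]' 20
python3 -m crank '[0,0,0,60,-15,0,0.3,0,0,0,110,-30,0,0.3,0,0,0,157,-35,0,0.3,0,0,0,157,-35,0,0.3,0,0,0,157,-35,-40,0.3,0,0,0,157,-35,-65,0.3,0,0,0,157,-35,-75,0.3,0,0,0,157,-35,-75,0.3,0,0,0,157,-35,-75,0.76,0,0,0,157,-35,-75,0.76,0,0,0,157,-35,-25,0.76,0,0,0,157,-35,20,0.76]'
python3 -m crank '[0,0,0,-60,45,0,0.76,0,0,0,-110,90,0,0.76,0,0,0,-150,125,0,0.76,0,0,0,-161,128,0,0.76,0,0,0,-161,128,0,0.76]'
python3 - <<'E'
from h import *
for n in("top","side"):
    c=capture(n)
    print(n,[(b[0].tolist(),at(c,b[0],.092).round(3).tolist(),at(c,b[0],.106).round(3).tolist()) for b in blobs(c,*RED,(215,190,430,400) if n=="side" else (215,160,460,300),60)])
E
```

```text
time: 10.72
tool_pos: [0.4336, -0.1314, 0.326]
eef_rot: [2.217, 2.217, 0.005]
wrist_force: [0.3, 0.3, -2.5]
grip_width: 0.0494
finger_force: 20.0
time: 12.22
tool_pos: [0.5893, -0.1661, 0.3438]
eef_rot: [-2.221, -2.221, 0.001]
wrist_force: [0.5, 0.2, 0.0]
grip_width: 0.07
finger_force: 0.0
time: 12.85
tool_pos: [0.4282, -0.038, 0.3432]
eef_rot: [2.219, 2.222, 0.001]
wrist_force: [0.1, -1.2, -0.1]
grip_width: 0.0699
finger_force: 0.0
top [([373.4, 190.9], [0.588, -0.163, 0.092], [0.587, -0.161, 0.106]), ([396.6, 190.3], [0.589, -0.231, 0.092], [0.587, -0.229, 0.106])]
side [([279.0, 237.0], [0.428, -0.04, 0.092], [0.429, -0.05, 0.106]), ([359.0, 275.8], [0.59, -0.157, 0.092], [0.588, -0.166, 0.106]), ([364.2, 305.0], [0.59, -0.226, 0.092], [0.588, -0.233, 0.106])]
```

```bash
python3 -m crank '[0,0,0,0,0,-60,0.76,0,0,0,0,0,-110,0.76,0,0,0,0,0,-110,0.76,0,0,0,0,0,-110,0.3,0,0,0,0,0,-110,0.3,0,0,0,0,0,-110,0.3,0,0,0,0,0,-60,0.3,0,0,0,0,0,-20,0.3,0,0,0,0,0,-20,0.3]' 20
python3 -m crank '[0,0,0,30,-50,0,0.3,0,0,0,80,-62,0,0.3,0,0,0,130,-62,0,0.3,0,0,0,161,-62,0,0.3,0,0,0,161,-62,0,0.3,0,0,0,161,-62,-50,0.3,0,0,0,161,-62,-75,0.3,0,0,0,161,-62,-75,0.3,0,0,0,161,-62,-75,0.76,0,0,0,161,-62,-75,0.76,0,0,0,161,-62,-25,0.76,0,0,0,161,-62,20,0.76]'
python3 -m crank '[0,0,0,0,-50,0,1,0,0,0,0,-110,0,1,0,0,0,0,-170,0,1,0,0,0,2,-216,0,1,0,0,0,2,-216,0,1]'
python3 - <<'E'
from h import *
for n in("top","side"):
    c=capture(n)
    print(n,[(b[0].tolist(),at(c,b[0],.106).round(3).tolist()) for b in blobs(c,*RED,(215,190,430,400) if n=="side" else (215,160,460,300),60)])
E
```

```text
time: 14.08
tool_pos: [0.4296, -0.0382, 0.3261]
eef_rot: [2.217, 2.218, 0.007]
wrist_force: [-0.5, 1.0, -0.5]
grip_width: 0.0498
finger_force: 20.0
time: 15.58
tool_pos: [0.5892, -0.1002, 0.3442]
eef_rot: [-2.221, -2.221, 0.0]
wrist_force: [0.1, -0.6, -0.1]
grip_width: 0.0694
finger_force: 0.0
time: 16.2
tool_pos: [0.591, -0.3191, 0.3432]
eef_rot: [2.224, 2.217, -0.0]
wrist_force: [0.5, 0.8, -0.4]
grip_width: 0.0917
finger_force: 0.0
top [([351.0, 191.2], [0.587, -0.097, 0.106]), ([373.4, 190.9], [0.587, -0.161, 0.106]), ([396.5, 190.3], [0.587, -0.228, 0.106])]
side [([353.3, 249.9], [0.585, -0.101, 0.106]), ([352.7, 275.4], [0.575, -0.164, 0.106])]
```

```bash
python3 -m crank '[0,0,0,0,2,-40,1,0,0,0,0,2,-67,1,0,0,0,0,2,-67,1,0,0,0,0,2,-67,0.1,0,0,0,0,2,-67,0.1,0,0,0,0,2,-67,0.1,0,0,0,0,2,-67,0.1,0,0,0,0,2,-67,0.1]' 50
python3 -m crank '[0,0,0,0,8,0,0.1,0,0,0,0,25,0,0.1,0,0,0,0,45,0,0.1,0,0,0,0,65,0,0.1,0,0,0,0,85,0,0.1,0,0,0,0,105,0,0.1,0,0,0,0,125,0,0.1,0,0,0,0,145,0,0.1,0,0,0,0,165,0,0.1,0,0,0,0,185,0,0.1,0,0,0,0,200,0,0.1,0,0,0,0,210,0,0.1]'
python3 -m crank '[0,0,0,0,5,0,0.1,0,0,0,0,9,0,0.1,0,0,0,0,13,0,0.1,0,0,0,0,13,0,0.1]'
python3 - <<'E'
from h import *
s=capture("side");t=capture("top")
for n,c in(("s",s),("t",t)): print(n,[(b[0].tolist(),at(c,b[0],.106).round(3).tolist()) for b in blobs(c,*RED,(215,90,430,400) if n=="s" else (165,160,460,300),5)])
cv2.imwrite("pics/s4.png",cv2.resize(s["img"][80:360,230:450],(550,600+100-100))[:,:,::-1])
E
```

```text
time: 17.3
tool_pos: [0.5915, -0.3143, 0.2759]
eef_rot: [2.222, 2.221, 0.0]
wrist_force: [-0.2, 1.0, -0.1]
grip_width: 0.044
finger_force: 0.0
time: 18.8
tool_pos: [0.5914, -0.1031, 0.2756]
eef_rot: [-2.22, -2.222, 0.0]
wrist_force: [-1.4, -2.5, 5.2]
grip_width: 0.0096
finger_force: 2.7
time: 19.3
tool_pos: [0.5915, -0.0911, 0.2755]
eef_rot: [-2.221, -2.221, -0.0]
wrist_force: [-0.5, -1.4, 1.4]
grip_width: 0.0096
finger_force: 0.8
s [([356.1, 238.1], [0.596, -0.07, 0.106])]
t [([200.0, 204.0], [0.558, 0.336, 0.106])]
```

View pics/s4.png

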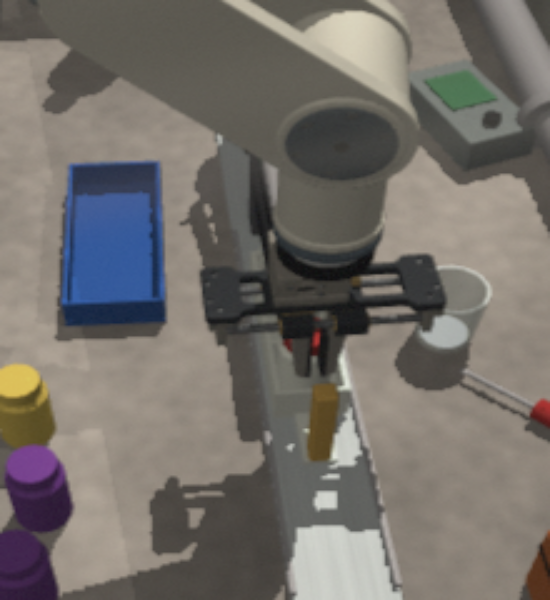

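```bash
python3 -m crank '[0,0,0,0,-2,0,0.1,0,0,0,0,-3,30,0.1,0,0,0,0,-3,80,1,0,0,0,0,-60,120,1,0,0,0,0,-120,120,1,0,0,0,0,-180,120,1,0,0,0,0,-200,120,1,0,0,0,0,-200,120,1]'
python3 - <<'E'
from h import *
s=capture("side");t=capture("top")
for n,c in(("s",s),("t",t)): print(n,[(b[0].tolist(),at(c,b[0],.106).round(3).tolist()) for b in blobs(c,*RED,(215,90,430,400) if n=="s" else (165,160,460,300),5)])
for n,c in(("s",s),("t",t)): print(n,[(b[0].tolist(),at(c,b[0],.124).round(3).tolist()) for b in blobs(c,(12,150,90),(30,255,255),(345,150,470,350),15)])
o=np.zeros((600,800,3),np.uint8);o[:500,:400]=cv2.resize(s["img"][200:325,310:410],(400,500));o[:320,400:]=cv2.resize(t["img"][160:240,330:430],(400,320))
cv2.imwrite("pics/s5.png",o[:,:,::-1])
E
```

```text
time: 20.4
tool_pos: [0.5912, -0.292, 0.3951]
eef_rot: [-2.223, -2.218, -0.0]
wrist_force: [-0.3, 0.6, 0.5]
grip_width: 0.0671
finger_force: 0.0
s [([349.7, 238.3], [0.582, -0.069, 0.106])]
t [([340.2, 191.0], [0.588, -0.066, 0.106]), ([200.0, 204.0], [0.558, 0.336, 0.106])]
s []
t [([366.3, 189.6], [0.589, -0.139, 0.124]), ([349.1, 278.4], [0.34, -0.084, 0.124])]
```

View pics/s5.png

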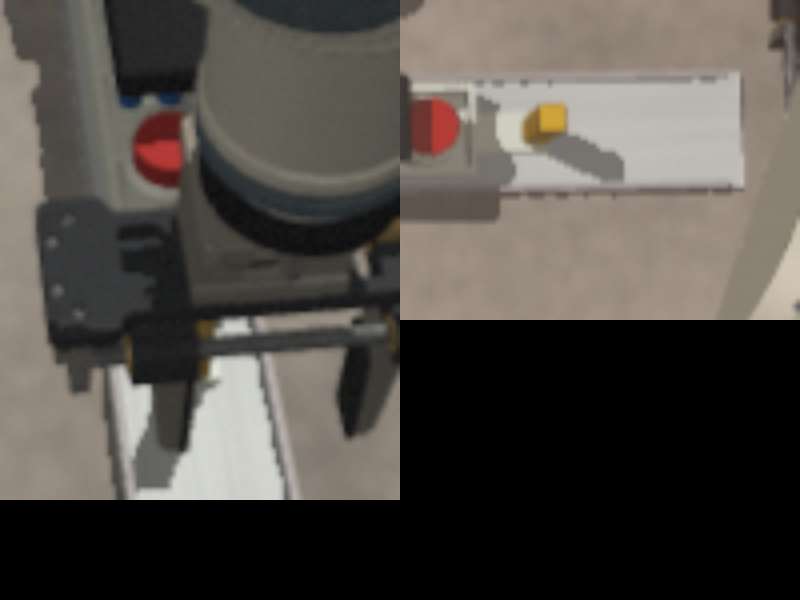

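```bash
python3 -m crank '[0,0,0,0,60,0,1,0,0,0,0,120,0,1,0,0,0,0,147,0,1,0,0,0,0,147,0,1,0,0,0,0,147,-60,1,0,0,0,0,147,-110,1,0,0,0,0,147,-119,1,0,0,0,0,147,-119,1,0,0,0,0,147,-119,0.1,0,0,0,0,147,-119,0.1,0,0,0,0,147,-119,0.1,0,0,0,0,147,-119,0.1]' 50
python3 -m crank '[0,0,0,0,0,0,0.1,0,0,0,0,0,0,0.1,0,0,0,0,0,0,0.1,0,0,0,0,0,0,0.1]'
```

```text
time: 22.0
tool_pos: [0.5916, -0.1442, 0.2771]
eef_rot: [2.221, 2.221, 0.001]
wrist_force: [-0.0, 0.3, -0.4]
grip_width: 0.0539
finger_force: 0.0
time: 22.5
tool_pos: [0.5919, -0.1442, 0.2767]
eef_rot: [2.221, 2.221, 0.001]
wrist_force: [4.4, -0.1, -2.8]
grip_width: 0.0197
finger_force: 50.0
```

```bash
python3 -m crank '[0,0,0,0,8,0,0.1,0,0,0,0,20,0,0.1,0,0,0,0,32,0,0.1,0,0,0,0,40,0,0.1,0,0,0,0,45,0,0.1,0,0,0,0,45,0,0.1]'
python3 -m crank '[0,0,0,0,3,0,0.1,0,0,0,0,6,0,0.1,0,0,0,0,6,0,0.1]'
```

```text
time: 23.25
tool_pos: [0.5919, -0.0981, 0.2766]
eef_rot: [2.221, 2.222, 0.002]
wrist_force: [5.1, 2.4, -4.7]
grip_width: 0.0201
finger_force: 50.0
time: 23.62
tool_pos: [0.5918, -0.0956, 0.2767]
eef_rot: [2.216, 2.219, -0.005]
wrist_force: [4.7, -22.9, -6.0]
grip_width: 0.0198
finger_force: 50.0
```

```bash
python3 -m crank '[0,0,0,0,0,0,0.6,0,0,0,0,0,0,0.8,0,0,0,0,0,0,0.8,0,0,0,0,0,60,0.8,0,0,0,0,0,120,0.5,0,0,0,0,50,140,0,0,0,0,-20,110,140,0,0,0,0,-54,160,140,0,0,0,0,-54,220,140,0,0,0,0,-54,270,140,0,0,0,0,-54,330,140,0,0,0,0,-54,380,140,0]' 20
python3 -m crank '[0,0,0,0,57,0,0,0,0,0,0,57,0,0,0,0,0,0,57,0,0]'
python3 - <<'E'
from h import *
t=capture("top");s=capture("side")
print([(b[0].tolist(),b[1].tolist(),at(t,b[0],.124).round(3).tolist()) for b in blobs(t,(12,150,90),(30,255,255),(300,150,470,350),15)])
o=np.zeros((600,800,3),np.uint8);o[:240,:]=cv2.resize(t["img"][150:240,130:430],(800,240));o[240:,:400]=cv2.resize(s["img"][70:160,290:390],(400,360))
cv2.imwrite("pics/s6.png",o[:,:,::-1])
E
```

```text
time: 25.12
tool_pos: [0.5369, 0.2892, 0.4168]
eef_rot: [-2.22, -2.222, -0.0]
wrist_force: [0.3, 0.3, -0.1]
grip_width: 0.0
finger_force: 0.0
time: 25.5
tool_pos: [0.5371, 0.3438, 0.4164]
eef_rot: [2.22, 2.223, -0.002]
wrist_force: [-0.4, -0.4, 0.3]
grip_width: 0.0003
finger_force: 0.0
[([350.2, 189.9], [346, 187, 9, 8, 51], [0.589, -0.093, 0.124]), ([347.0, 278.2], [339, 270, 17, 17, 222], [0.341, -0.078, 0.124])]
```

View pics/s6.png

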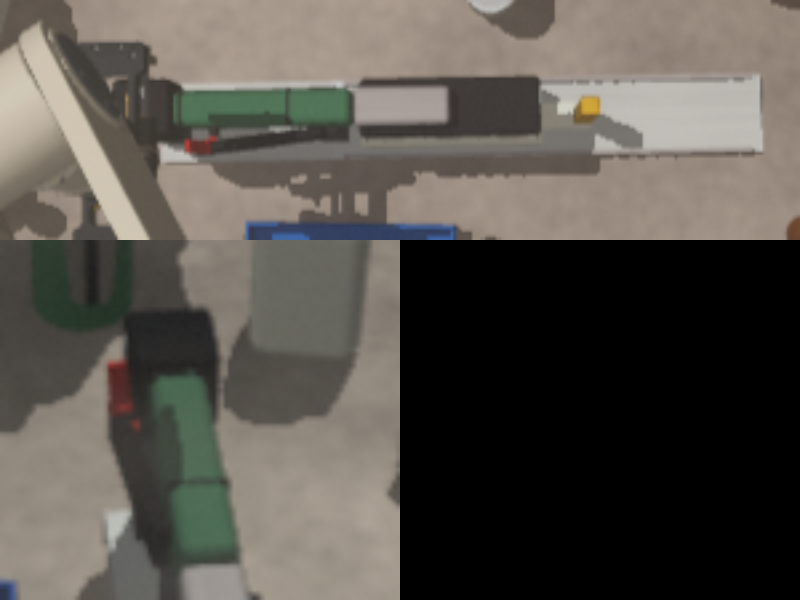

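```bash
python3 -m crank '[0,0,0,0,0,-30,0,0,0,0,0,0,-46,0,0,0,0,0,0,-46,0,0,0,0,0,-10,-46,0,0,0,0,0,-16,-46,0,0,0,0,0,-22,-46,0,0,0,0,0,-27,-46,0,0,0,0,0,-31,-46,0,0,0,0,0,-34,-46,0,0,0,0,0,-34,-46,0]'
python3 - <<'E'
from h import *
t=capture("top");s=capture("side")
for n,c in(("s",s),("t",t)): print(n,[(b[0].tolist(),b[1].tolist(),at(c,b[0],.194).round(3).tolist()) for b in blobs(c,*RED,(290,70,390,160) if n=="s" else (165,160,260,230),4)])
E
```

```text
time: 26.85
tool_pos: [0.5377, 0.3098, 0.3708]
eef_rot: [2.221, 2.221, 0.001]
wrist_force: [1.7, 2.1, 2.0]
grip_width: 0.0006
finger_force: 1.0
s [([320.8, 103.7], [319, 103, 4, 2, 6], [0.554, 0.3, 0.194])]
t [([207.0, 203.5], [207, 202, 1, 4, 4], [0.552, 0.297, 0.194])]
```

```bash
python3 -m crank '[0,0,0,0,-3,0,0,0,0,0,0,-6,0,0,0,0,0,0,-6,0,0]'; python3 -m crank '[0,0,0,0,-3,0,0,0,0,0,0,-3,0,0]'
```

```text
time: 27.32
tool_pos: [0.5373, 0.3036, 0.3704]
eef_rot: [-2.221, -2.221, 0.001]
wrist_force: [0.2, 2.9, -0.6]
grip_width: 0.0004
finger_force: 1.2
time: 27.58
tool_pos: [0.5373, 0.3018, 0.3708]
eef_rot: [-2.22, -2.219, -0.003]
wrist_force: [-2.3, 9.9, -0.7]
grip_width: 0.0005
finger_force: 4.2
```

```bash
python3 -m crank '[0,0,0,0,5,0,0,0,0,0,0,5,50,0,0,0,0,20,-20,50,1,0,0,0,46,-48,50,1,0,0,0,46,-48,50,1,0,0,0,46,-48,50,1,0,0,0,46,-48,50,1,0,0,0,46,-48,50,1]' 20
python3 - <<'E'
from h import *
t=capture("top");s=capture("side")
for n,c in(("s",s),("t",t)): print(n,[(b[0].tolist(),b[1].tolist(),at(c,b[0],.194).round(3).tolist()) for b in blobs(c,*RED,(290,70,390,160) if n=="s" else (165,160,260,230),3)])
o=np.zeros((600,800,3),np.uint8);o[:400,:]=cv2.resize(s["img"][70:170,270:470],(800,400))
o[400:]=cv2.resize(t["img"][170:220,170:370],(800,200));cv2.imwrite("pics/s7.png",o[:,:,::-1])
E
```

```text
time: 28.58
tool_pos: [0.5831, 0.2534, 0.4206]
eef_rot: [-2.22, -2.222, 0.0]
wrist_force: [-0.6, -0.9, 0.3]
grip_width: 0.058
finger_force: 0.0
s [([321.6, 106.9], [320, 106, 4, 3, 7], [0.555, 0.287, 0.194])]
t []
```

View pics/s7.png

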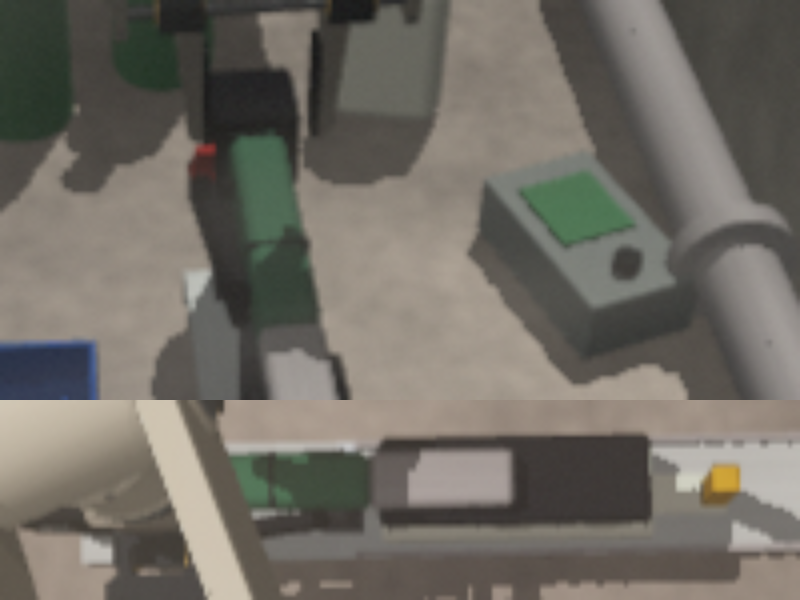

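```bash
python3 -m crank '[0,0,0,0,0,0,1,0,0,0,0,0,0,1,0,0,0,0,0,0,1,0,0,0,0,0,-25,1,0,0,0,0,0,-50,1,0,0,0,0,0,-99,1,0,0,0,0,0,-99,1,0,0,0,0,0,-99,0.4,0,0,0,0,0,-99,0.4,0,0,0,0,0,-99,0.4,0,0,0,0,0,-99,0.4,0,0,0,0,0,-99,0.4]' 25
python3 -m crank '[0,0,0,0,0,0,0.4,0,0,0,0,0,0,0.4,0,0,0,0,0,0,0.4]'
```

```text
time: 30.18
tool_pos: [0.5849, 0.253, 0.3225]
eef_rot: [2.22, 2.219, 0.007]
wrist_force: [7.6, 0.2, -2.8]
grip_width: 0.0508
finger_force: 25.0
time: 30.55
tool_pos: [0.585, 0.253, 0.3225]
eef_rot: [2.22, 2.219, 0.007]
wrist_force: [7.6, 1.0, -1.5]
grip_width: 0.0503
finger_force: 25.0
```

Squeezed to 51 mm. Hold 2+ s, release, rise.

```bash
python3 -m crank '[0,0,0,0,0,0,0.4,0,0,0,0,0,0,0.4,0,0,0,0,0,0,0.4,0,0,0,0,0,0,0.4,0,0,0,0,0,0,0.4,0,0,0,0,0,0,0.4,0,0,0,0,0,0,0.4,0,0,0,0,0,0,0.4,0,0,0,0,0,0,0.4,0,0,0,0,0,0,0.4,0,0,0,0,0,0,0.4,0,0,0,0,0,0,0.4]'
python3 -m crank '[0,0,0,0,0,0,0.4,0,0,0,0,0,0,0.4,0,0,0,0,0,0,0.4,0,0,0,0,0,0,0.4,0,0,0,0,0,0,1,0,0,0,0,0,0,1,0,0,0,0,0,0,1,0,0,0,0,0,0,1,0,0,0,0,0,0,1,0,0,0,0,0,0,1,0,0,0,0,0,50,1,0,0,0,0,0,99,1]'
python3 -m crank '[0,0,0,0,0,0,0,0,0,0,0,0,0,0,0,0,0,-46,10,0,0,0,0,0,-46,10,0,0,0,0,0,-46,10,0,0,0,0,0,-46,10,0,0,0,0,0,-46,10,0,0,0,0,0,-46,10,0,0]'
```

```text
time: 32.05
tool_pos: [0.585, 0.253, 0.3225]
eef_rot: [2.22, 2.219, 0.007]
wrist_force: [7.4, 0.6, -2.1]
grip_width: 0.0508
finger_force: 25.0
time: 33.55
tool_pos: [0.5834, 0.2528, 0.4214]
eef_rot: [-2.221, -2.221, 0.002]
wrist_force: [-0.5, -0.4, 0.9]
grip_width: 0.0919
finger_force: 0.0
time: 34.55
tool_pos: [0.5379, 0.2627, 0.4205]
eef_rot: [-2.222, -2.221, 0.0]
wrist_force: [0.5, -0.4, -0.5]
grip_width: 0.0139
finger_force: 0.0
```

```bash
python3 -m crank '[0,0,0,0,0,0,0,0,0,0,0,0,0,0,0,0,0,0,0,-30,0,0,0,0,0,0,-50,0,0,0,0,0,0,-50,0,0,0,0,0,12,-50,0,0,0,0,0,20,-50,0,0,0,0,0,27,-50,0,0,0,0,0,33,-50,0,0,0,0,0,37,-50,0,0,0,0,0,40,-50,0,0,0,0,0,40,-50,0]'; python3 -m crank '[0,0,0,0,3,0,0,0,0,0,0,3,0,0]'
```

```text
time: 36.05
tool_pos: [0.5375, 0.3009, 0.3702]
eef_rot: [2.218, 2.22, -0.008]
wrist_force: [-0.4, -15.8, 3.9]
grip_width: 0.0003
finger_force: 7.2
time: 36.3
tool_pos: [0.5377, 0.3023, 0.37]
eef_rot: [2.217, 2.218, -0.012]
wrist_force: [1.3, -24.3, 5.4]
grip_width: 0.0006
finger_force: 10.9
```

```bash
python3 -m crank '[0,0,0,0,-8,0,0,0,0,0,0,-8,50,0,0,0,0,0,-8,50,0,0,0,0,0,-60,50,0,0,0,0,0,-120,50,0,0,0,0,20,-180,50,0.5,0,0,0,54,-230,50,1,0,0,0,54,-290,50,1,0,0,0,54,-350,50,1,0,0,0,54,-402,50,1,0,0,0,54,-402,50,1,0,0,0,54,-402,50,1]' 50
python3 - <<'E'
from h import *
t=capture("top");s=capture("side")
for n,c in(("s",s),("t",t)): print(n,[(b[0].tolist(),b[1].tolist(),at(c,b[0],.194).round(3).tolist()) for b in blobs(c,*RED,(290,70,390,160) if n=="s" else (165,160,260,230),3)])
E
```

```text
time: 37.8
tool_pos: [0.5915, -0.0957, 0.4201]
eef_rot: [-2.222, -2.22, -0.001]
wrist_force: [0.4, 0.5, -0.2]
grip_width: 0.0681
finger_force: 0.0
s [([317.3, 101.3], [317, 101, 2, 2, 3], [0.546, 0.311, 0.194]), ([319.4, 111.2], [318, 111, 4, 2, 5], [0.548, 0.269, 0.194])]
t [([209.7, 201.7], [209, 201, 2, 2, 3], [0.557, 0.29, 0.194]), ([199.1, 204.0], [198, 202, 3, 5, 8], [0.551, 0.318, 0.194]), ([207.3, 204.8], [207, 203, 2, 4, 6], [0.549, 0.296, 0.194])]
```

Lever is back (tip y 0.318). Grip the handle and draw out.

```bash
python3 -m crank '[0,0,0,0,-1,0,1,0,0,0,0,-1,0,1,0,0,0,0,-1,-60,1,0,0,0,0,-1,-120,1,0,0,0,0,-1,-143,1,0,0,0,0,-1,-143,1]'
python3 -m crank '[0,0,0,0,0,0,0.1,0,0,0,0,0,0,0.1,0,0,0,0,0,0,0.1,0,0,0,0,0,0,0.1,0,0,0,0,0,0,0.1,0,0,0,0,0,0,0.1,0,0,0,0,0,0,0.1,0,0,0,0,0,0,0.1,0,0,0,0,0,0,0.1,0,0,0,0,0,0,0.1]'
```

```text
time: 38.65
tool_pos: [0.5909, -0.0967, 0.2759]
eef_rot: [-2.219, -2.22, 0.003]
wrist_force: [-0.5, -0.7, 0.4]
grip_width: 0.0918
finger_force: 0.0
time: 39.9
tool_pos: [0.5919, -0.0972, 0.2777]
eef_rot: [2.221, 2.221, 0.001]
wrist_force: [4.9, -0.0, -4.1]
grip_width: 0.0193
finger_force: 50.0
```

```bash
python3 -m crank '[0,0,0,0,-8,0,0.1,0,0,0,0,-25,0,0.1,0,0,0,0,-45,0,0.1,0,0,0,0,-65,0,0.1,0,0,0,0,-85,0,0.1,0,0,0,0,-105,0,0.1,0,0,0,0,-125,0,0.1,0,0,0,0,-145,0,0.1,0,0,0,0,-165,0,0.1,0,0,0,0,-185,0,0.1,0,0,0,0,-200,0,0.1,0,0,0,0,-210,0,0.1]'
python3 -m crank '[0,0,0,0,-5,0,0.1,0,0,0,0,-10,0,0.1,0,0,0,0,-13,0,0.1,0,0,0,0,-13,0,0.1]'
python3 -m crank '[0,0,0,0,2,0,0.1,0,0,0,0,2,0,1,0,0,0,0,2,0,1,0,0,0,0,2,0,1,0,0,0,0,2,0,1,0,0,0,0,2,0,1,0,0,0,0,2,60,1,0,0,0,0,2,120,1,0,0,0,-60,2,120,0.76,0,0,0,-120,2,120,0.76,0,0,0,-120,2,120,0.76]'
python3 - <<'E'
from h import *
t=capture("top");s=capture("side")
for n,c in(("s",s),("t",t)): print(n,[(b[0].tolist(),at(c,b[0],.106).round(3).tolist()) for b in blobs(c,*RED,(215,90,430,400) if n=="s" else (165,160,460,300),30)])
E
```

```text
time: 41.4
tool_pos: [0.5919, -0.3075, 0.2777]
eef_rot: [2.222, 2.221, 0.002]
wrist_force: [4.7, 3.3, -1.9]
grip_width: 0.0194
finger_force: 50.0
time: 41.9
tool_pos: [0.592, -0.3181, 0.2776]
eef_rot: [-2.22, -2.219, -0.005]
wrist_force: [4.6, 13.0, 1.5]
grip_width: 0.0199
finger_force: 50.0
time: 43.28
tool_pos: [0.468, -0.3178, 0.3977]
eef_rot: [-2.222, -2.218, 0.001]
wrist_force: [0.7, 0.6, 0.6]
grip_width: 0.0697
finger_force: 0.0
s [([358.4, 252.8], [0.595, -0.109, 0.106]), ([366.8, 307.7], [0.592, -0.24, 0.106])]
t [([353.6, 188.6], [0.594, -0.104, 0.106]), ([373.4, 190.9], [0.587, -0.161, 0.106]), ([396.7, 190.1], [0.588, -0.229, 0.106])]
```

```bash
python3 -m crank '[0,0,0,30,55,0,0.76,0,0,0,60,110,0,0.76,0,0,0,95,165,0,0.76,0,0,0,124,212,0,0.76,0,0,0,124,212,0,0.76,0,0,0,124,212,-60,0.76,0,0,0,124,212,-120,0.76,0,0,0,124,212,-149,0.76,0,0,0,124,212,-149,0.76,0,0,0,124,212,-149,0.3,0,0,0,124,212,-149,0.3,0,0,0,124,212,-149,0.3]' 20
python3 -m crank '[0,0,0,0,0,0,0.3,0,0,0,0,0,50,0.3,0,0,0,0,0,96,0.3,0,0,0,-55,0,96,0.3,0,0,0,-110,20,96,0.3,0,0,0,-140,70,96,0.3,0,0,0,-155,125,96,0.3,0,0,0,-169,180,96,0.3,0,0,0,-169,235,96,0.3,0,0,0,-169,290,96,0.3,0,0,0,-169,346,96,0.3,0,0,0,-169,346,96,0.3]'
```

```text
time: 44.88
tool_pos: [0.5959, -0.1064, 0.2504]
eef_rot: [2.22, 2.22, 0.002]
wrist_force: [-2.0, -0.9, 6.3]
grip_width: 0.0494
finger_force: 20.0
time: 46.38
tool_pos: [0.4265, 0.2431, 0.3456]
eef_rot: [2.217, 2.226, 0.005]
wrist_force: [-0.4, -0.0, -1.0]
grip_width: 0.0493
finger_force: 20.0
```

```bash
python3 -m crank '[0,0,0,0,0,-50,0.3,0,0,0,0,0,-90,0.3,0,0,0,0,0,-104,0.3,0,0,0,0,0,-104,0.3,0,0,0,0,0,-104,0.76,0,0,0,0,0,-104,0.76,0,0,0,0,0,-50,0.76,0,0,0,0,0,0,0.76,0,0,0,0,0,50,0.76]'
python3 -m crank '[0,0,0,0,-60,0,0.76,0,0,0,0,-120,0,0.76,0,0,0,10,-180,0,0.76,0,0,0,30,-235,0,0.76,0,0,0,60,-290,0,0.76,0,0,0,95,-335,0,0.76,0,0,0,135,-380,0,0.76,0,0,0,165,-404,0,0.76,0,0,0,165,-404,0,0.76,0,0,0,165,-404,0,0.76]'
python3 - <<'E'
from h import *
t=capture("top");s=capture("side")
for n,c in(("s",s),("t",t)): print(n,[(b[0].tolist(),at(c,b[0],.106).round(3).tolist(),at(c,b[0],.097).round(3).tolist()) for b in blobs(c,*RED,(215,90,430,400) if n=="s" else (165,160,460,300),30)])
E
```

```text
time: 47.5
tool_pos: [0.4264, 0.2397, 0.3971]
eef_rot: [2.221, 2.221, 0.002]
wrist_force: [0.3, -0.2, -0.7]
grip_width: 0.0699
finger_force: 0.0
time: 48.75
tool_pos: [0.5909, -0.1638, 0.3948]
eef_rot: [-2.221, -2.221, 0.0]
wrist_force: [-0.1, -0.2, -0.5]
grip_width: 0.0698
finger_force: 0.0
s [([274.2, 152.0], [0.427, 0.226, 0.106], [0.426, 0.236, 0.097]), ([358.9, 275.9], [0.587, -0.166, 0.106], [0.589, -0.161, 0.097]), ([359.8, 302.4], [0.58, -0.227, 0.106], [0.581, -0.222, 0.097])]
t [([234.5, 249.4], [0.427, 0.239, 0.106], [0.427, 0.24, 0.097])]
```

```bash
python3 -m crank '[0,0,0,-2,0,-60,0.76,0,0,0,-2,0,-110,0.76,0,0,0,-2,0,-146,0.76,0,0,0,-2,0,-146,0.76,0,0,0,-2,0,-146,0.3,0,0,0,-2,0,-146,0.3,0,0,0,-2,0,-146,0.3,0,0,0,-2,0,-146,0.3,0,0,0,-2,0,-100,0.3,0,0,0,-2,0,-50,0.3]' 20
python3 -m crank '[0,0,0,-55,0,0,0.3,0,0,0,-110,20,0,0.3,0,0,0,-140,70,0,0.3,0,0,0,-155,125,0,0.3,0,0,0,-168,180,0,0.3,0,0,0,-168,235,0,0.3,0,0,0,-168,290,0,0.3,0,0,0,-168,334,0,0.3,0,0,0,-168,334,0,0.3,0,0,0,-168,334,-50,0.3,0,0,0,-168,334,-90,0.3]'
```

```text
time: 50.1
tool_pos: [0.5893, -0.1641, 0.3459]
eef_rot: [-2.221, -2.221, 0.0]
wrist_force: [0.4, -0.0, -1.9]
grip_width: 0.0497
finger_force: 20.0
time: 51.48
tool_pos: [0.4214, 0.1692, 0.2542]
eef_rot: [2.221, 2.221, 0.002]
wrist_force: [0.4, -0.2, -1.9]
grip_width: 0.0495
finger_force: 20.0
```

```bash
python3 -m crank '[0,0,0,0,0,-13,0.3,0,0,0,0,0,-13,0.3,0,0,0,0,0,-13,0.76,0,0,0,0,0,-13,0.76,0,0,0,0,0,40,0.76,0,0,0,0,0,95,0.76,0,0,0,0,0,143,0.76]'
python3 -m crank '[0,0,0,0,-60,0,0.76,0,0,0,0,-120,0,0.76,0,0,0,10,-180,0,0.76,0,0,0,30,-235,0,0.76,0,0,0,60,-290,0,0.76,0,0,0,95,-335,0,0.76,0,0,0,135,-380,0,0.76,0,0,0,168,-403,0,0.76,0,0,0,168,-403,0,0.76,0,0,0,168,-403,0,0.76]'
python3 - <<'E'
from h import *
t=capture("top");s=capture("side")
for n,c in(("s",s),("t",t)): print(n,[(b[0].tolist(),at(c,b[0],.106).round(3).tolist(),at(c,b[0],.097).round(3).tolist()) for b in blobs(c,*RED,(215,90,430,400) if n=="s" else (165,160,460,300),30)])
E
```

```text
time: 52.35
tool_pos: [0.4215, 0.1698, 0.4005]
eef_rot: [2.221, 2.221, 0.003]
wrist_force: [0.3, 0.5, -0.9]
grip_width: 0.0697
finger_force: 0.0
time: 53.6
tool_pos: [0.5889, -0.2328, 0.3977]
eef_rot: [-2.221, -2.221, 0.0]
wrist_force: [0.1, 0.7, 0.8]
grip_width: 0.0701
finger_force: 0.0
s [([274.2, 152.0], [0.427, 0.226, 0.106], [0.426, 0.236, 0.097]), ([273.1, 170.3], [0.422, 0.159, 0.106], [0.421, 0.169, 0.097]), ([364.6, 305.3], [0.588, -0.234, 0.106], [0.59, -0.229, 0.097])]
t [([395.0, 189.6], [0.589, -0.224, 0.106], [0.59, -0.226, 0.097]), ([234.5, 249.4], [0.427, 0.239, 0.106], [0.427, 0.24, 0.097]), ([258.7, 250.8], [0.422, 0.17, 0.106], [0.421, 0.171, 0.097])]
```

```bash
python3 -m crank '[0,0,0,0,0,-60,0.76,0,0,0,0,0,-110,0.76,0,0,0,0,0,-149,0.76,0,0,0,0,0,-149,0.76,0,0,0,0,0,-149,0.3,0,0,0,0,0,-149,0.3,0,0,0,0,0,-149,0.3,0,0,0,0,0,-149,0.3,0,0,0,0,0,-100,0.3,0,0,0,0,0,-53,0.3]' 20
python3 -m crank '[0,0,0,-55,0,0,0.3,0,0,0,-110,20,0,0.3,0,0,0,-140,70,0,0.3,0,0,0,-155,125,0,0.3,0,0,0,-170,180,0,0.3,0,0,0,-171,235,0,0.3,0,0,0,-171,290,0,0.3,0,0,0,-171,332,0,0.3,0,0,0,-171,332,0,0.3,0,0,0,-171,332,-50,0.3,0,0,0,-171,332,-90,0.3]'
```

```text
time: 54.95
tool_pos: [0.5894, -0.2331, 0.3463]
eef_rot: [-2.221, -2.221, 0.0]
wrist_force: [0.5, 0.5, -1.1]
grip_width: 0.0494
finger_force: 20.0
time: 56.32
tool_pos: [0.4185, 0.0982, 0.2542]
eef_rot: [2.221, 2.221, 0.002]
wrist_force: [0.4, 0.1, -0.8]
grip_width: 0.0494
finger_force: 20.0
```

```bash
python3 -m crank '[0,0,0,0,0,-13,0.3,0,0,0,0,0,-13,0.3,0,0,0,0,0,-13,0.76,0,0,0,0,0,-13,0.76,0,0,0,0,0,40,0.76,0,0,0,0,0,95,0.76,0,0,0,0,0,143,0.76,0,0,0,-30,-60,150,0.76,0,0,0,-60,-120,150,0.76,0,0,0,-60,-180,150,0.76,0,0,0,-60,-230,150,0.76,0,0,0,-60,-230,150,0.76]'
python3 - <<'E'
from h import *
t=capture("top");s=capture("side")
for n,c in(("s",s),("t",t)): print(n,[(b[0].tolist(),at(c,b[0],.097).round(3).tolist()) for b in blobs(c,*RED,(215,90,430,400) if n=="s" else (165,160,460,300),5)])
a=cv2.resize(t["img"][150:300,165:465],(800,400),interpolation=cv2.INTER_CUBIC)
cv2.imwrite("pics/t9.png",a[:,:,::-1])
E
```

```text
time: 57.82
tool_pos: [0.3581, -0.1343, 0.4055]
eef_rot: [2.226, 2.213, 0.001]
wrist_force: [-0.3, 0.5, -0.3]
grip_width: 0.0696
finger_force: 0.0
s [([274.2, 152.1], [0.426, 0.236, 0.097]), ([273.0, 170.3], [0.421, 0.169, 0.097])]
t [([208.1, 203.7], [0.559, 0.315, 0.097]), ([199.3, 204.1], [0.558, 0.34, 0.097]), ([234.5, 249.4], [0.427, 0.24, 0.097]), ([258.7, 250.8], [0.421, 0.171, 0.097]), ([283.1, 251.3], [0.418, 0.101, 0.097])]
```

View pics/t9.png

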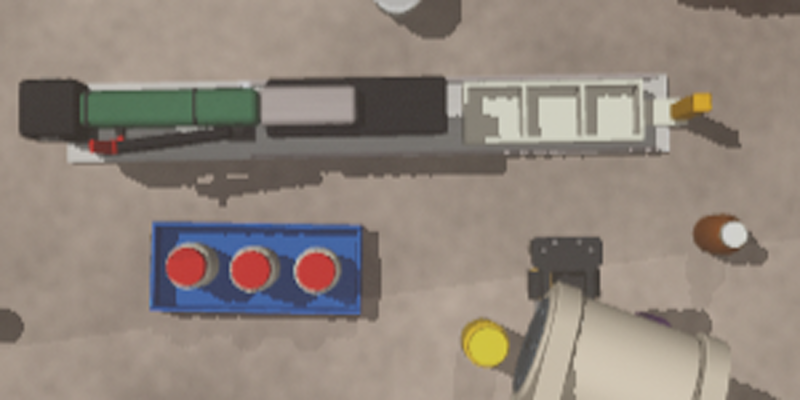

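The picture shows three bottles upright in the tray (crop 187,266; 253,269; 316,271). The sled is out, the lever is back and the amber bottle has not moved.

```bash
python3 -c "
from workcell import ticket;print(ticket.close_job())"
```

```text
the job is handed in; nothing more can be done
None
```

The job is handed in with no verdict returned: all three brushed bottles stand in the blue tray, the sled is out, the lever is back and the amber bottle and cup were not touched; on the first push the grip missed the handle, so the fingers moved the sled partway by pushing on a bottle, but it stayed upright in its nest.

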